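# Seat and latch a keyed water-filter cartridge

### The arm

A 6-joint arm with a two-finger parallel gripper is mounted at the origin on a cart in front of the work surface, level with it; the furniture and walls round the work are solid. World frame = base frame: x ahead of the robot, y to its left, z up, the work surface at z = 0. Lengths are in m, angles in rad, forces in N, time in s.
With the tool pointing down it reaches from about 0.3 to 0.875 m from the base axis. Payload 6.4 kg.
Tool frame: the origin (TCP) lies at the centre of the arm's flange, where the gripper is bolted on; the fingertips stand 173 mm ahead of it and the grasp point (between the pads) lies ctrl.grip_point_offset ahead of it (ctrl.grip_point_offset is the distance from the TCP to the grasp point, in m); z points along the fingers, y is the direction in which the jaws open and shut (so a half turn about z gives the same grasp; the last joint's range is limited). The gripper opens to 85 mm and grips with 20 to 120 N. Pads are 22 mm wide; open, the fingers measure 114 mm over their backs; the gripper's body (76 mm by 85 mm) begins 54 mm behind the grasp point. The pads swing forward as they close: fully open they stand 13 mm farther back than shut.
Start: joints at [-1.429, 0.181, 1.607, -0, 1.354, -0.206], TCP at [0.196, -0.541, 0.405] pointing down, gripper open.
Joint ranges: [-2.99, 2.99], [-0.89, 2.07], [0.3, 2.58], [-1.14, 4.28], [0, 2.63], [-3.12, 3.12]. Speed limits (rad/s): [2.57, 2.57, 3.01, 3.14, 3.14, 3.14].

### API

Orientations are given as a unit quaternion [w, x, y, z].
In Python, from bench import ctrl, cams, boxes_of, landmark_of gives the robot as it stands.
- The arm moves only by the shell command python3 -m handwheel 'ROWS'. ROWS is JSON, a list of rows, each an object with "offset": the shift along the tool's x, y, z in m, a list of three; "spin": the turn about the tool's z in degrees; "grip": the opening, from 0 (shut) to 1 (fully open). A call has 1 to 20 rows; each row is the pose to reach, as a shift and turn from the pose commanded when the call began, along the tool's axes at that moment; what a row does not reach only later rows make up. A row lasts 1/8 s, in which the tool goes at most 62.5 mm and 10.7 degrees, less where a joint would pass 70% of its speed; a pose out of reach is approached as far as the arm can. A call with a gripper value outside its range is refused whole. The fingers move at their own pace and stop on an object; the grip force is fixed at half the most. Time passes only in rows, so rows that repeat a pose let the fingers close. It gives the time, the measured TCP pose, the force and the opening at its end, in the units of the state.
- ctrl.get_obs(): the state, without advancing time (a new reading comes with each control period).
- cams.camera(name): name is "side" or "top"; returns a dict with "color" (384x512x3 uint8, red, green, blue), "camera_matrix" (3x3 intrinsics, pixels), "distortion" ([k1, k2, p1, p2, k3] as OpenCV has them; the pictures are not rectified), "view" (4x4, takes a point from world to camera coordinates). Camera axes: x right, y up, looking along -z (the intrinsics and any distortion apply to the point x, -y, -z); pixel columns grow to the right and rows downward; lengths in m; the calibration is good to about 2 mm. A picture is of the moment at which its call begins. There is no depth.
- ctrl.hand_in(): hands the job in, once; it reports no verdict.
Trained networks look in a picture, given as the dict that the camera call returned (one of the last four; its "shot" number tells which), for a name from the list of things; names that differ only in an ending like _2 or _b are one class to them, and where a whole thing is asked for, a point or a joint stands for the part that bears it (a point fixed in the world has none). Each returns a list of dicts, best first, with "confidence" (0 to 1); they miss things now and then, are a little off and sometimes report something else, mostly with a low value. They report only what shows in the picture. A call takes as long as a camera call. They do not tell look-alikes from the thing itself.
- boxes_of(picture, thing): "uv" ([column, row] in pixels, amid what is visible of it).
- landmark_of(picture, thing): "uv" ([column, row] in pixels: a listed point, or the origin of a listed thing).
The state is a dict: "time_s": time; "q": joint angles; "dq": joint speeds; "joint_efforts": joint torques, N m; "eef_pos": TCP position; "eef_rot": TCP orientation; "wrist_force": force on the tool from outside, world axes, zero at the start; "torque": the same for the moment, N m; "opening": opening from 0.0 (shut) to 1.0 (fully open).
Only numpy, scipy, OpenCV 4.12 (cv2) and the standard library are available. Lean on these libraries where they do the work, as an engineer would, in place of code of your own. Each camera call takes 0.05 s, during which the arm holds its last target.

### The job

Put the new filter cartridge into the well of the water-filter base: turn it gently back and forth by feel until its keyed foot drops fully home and its flange sits flat on the rim. Then swing the blue latch right round over the flange to lock it. Do not force the cartridge, and do not knock over or push away the glass or the spice jar.

Things in the scene. Friction and masses are not known exactly. Their poses are not given: they have to be found in the camera images.
- filter_base: White water-filter base fixed to the worktop, 100 mm across (112 at the foot), rim 60 mm high, two hose stubs at its back (+x), latch post at its left (+y). Origin on the worktop under the middle of its well; z up. The well is an open round bore 54 mm across, floor 19 mm high. Over 50 N between cartridge and base damages it; pressing with 3 to 8 N is plenty.
- well_seat (a point): Point on the well's axis, 32 mm high, level with the top of the black seat ring at its bottom (axes of the base). The ring has a 39 mm round pocket with one 11 mm wide key slot running out to the bore. The ring is fixed but stands turned: its slot points within 0.65 rad either side of the base's +x; the angle is not measured, find it by feel.
- well_rim (a point): Point on the well's axis at rim height, 60 mm. With the cartridge's key off the slot its foot stands on the seat ring and its flange is 12 mm above the rim; with the key over the slot it sinks these 12 mm until the flange rests on the rim. The key has 1.5 mm play on each side in the slot, the foot and the barrel 1.5 mm all round.
- cartridge_mid (a point): Filter cartridge, 82 mm high, 100 to 210 g, standing on its foot. Point on its axis 41 mm above its underside; z up, x toward its key. Grey foot 36 mm across, 14 high, key 8 mm wide, to 24.5 mm from the axis; white barrel 51 mm across, tapered below; flange 72 mm across, 40 to 46 mm above the underside, red mark over the key. Fully home the point is 61 mm above the worktop.
- cartridge_grip (a point): Middle of the cartridge's blue grip bar, on its axis, 64 mm above its underside. The bar is 36 mm long (x), 16 mm thick (y) and runs from 46 mm (flange top) to 82 mm above the underside. Grasp it across its thickness, from above. Axes as cartridge_mid.
- latch (a joint): Angle of the blue latch about its upright pivot, at x = 0, y = 60 mm of the base: 0 = open, arm along the base's +x, peg along -x; grows clockwise seen from above; 1.57 = closed, arm across the flange, peg along the base's +y; stop at 1.6. Stays where left. The arm (35 mm long, 68 to 74 mm high) passes over the flange only when the cartridge is fully home.
- latch_peg (a point): Point on the upright round grey peg of the latch, 92 mm above the worktop. The peg is 13 mm across, from 74 to 102 mm high, 45 mm from the pivot on the side away from the arm; about 1 N moves it. Pinch it from above and lead it round the pivot, or push it with shut fingers.
- cup_mid (a point): Clear drinking glass, 58 mm across, 70 mm high, standing loose; bystander. Point half-way up on its axis.
- jar_mid (a point): Small spice jar with a dark cap, 48 mm across, 70 mm high, standing loose; bystander. Point half-way up on its axis.
There are look-alikes about, which are no part of the job. What is shaped like the part that bears cartridge_mid but orange or turquoise is not meant. What is shaped like the filter_base but orange is not meant.

How it is judged:
On the way:
1. the cartridge is fully home in the well while the latch is still open (z of cartridge_mid in the frame of filter_base below 0.0635 m and horizontal distance between cartridge_mid and filter_base below 0.006 m and angle between cartridge_mid's own z axis and vertical below 0.06 rad and value of joint latch below 0.6 rad), for 0.2 s.
At the end, for the whole second after the job is handed in: The cartridge is fully home (within 2.5 mm of its full depth, within 6 mm of the well's axis, upright within 0.06 rad) and the latch is turned over its flange (beyond 1.3 rad), at rest (z of cartridge_mid in the frame of filter_base below 0.0635 m and horizontal distance between cartridge_mid and filter_base below 0.006 m and angle between cartridge_mid's own z axis and vertical below 0.06 rad and value of joint latch above 1.3 rad and velocity of joint latch below 0.05 rad/s); the robot touches nothing.
It fails at once if the cartridge is forced against the base with more than 50 N (contact force between filter_base and cartridge above 50 N).
It fails at once if the glass is pushed away or knocked over (distance of cup_mid from where it was at the start of the episode above 0.03 m or angle between cup_mid's own z axis and vertical above 0.5 rad).
It fails at once if the spice jar is pushed away or knocked over (distance of jar_mid from where it was at the start of the episode above 0.03 m or angle between jar_mid's own z axis and vertical above 0.5 rad).
It also fails if it takes over 72 s, if anything falls off the work surface, if the arm or the gripper's body presses on something with over 40 N, if the wrist force passes 120 N, or if a joint passes its speed limit or range.

## Working session

There is one attempt and no reset: what is moved stays moved. The work goes in short steps, Python scripts to look and compute and a shell command to move; the robot and the scene stay as the last step left them, time stands still between calls to the robot, and variables do not carry over. Pictures are saved under pics/ and viewed, and the job is handed in when it is done.

```bash
ls; mkdir -p pics; python3 - <<'E'
from bench import ctrl,cams,boxes_of,landmark_of
import cv2,numpy as np
print(ctrl.get_obs(), ctrl.grip_point_offset)
for n in ("top","side"):
    p=cams.camera(n)
    cv2.imwrite(f"pics/{n}0.png",cv2.cvtColor(p["color"],cv2.COLOR_RGB2BGR))
    print(n,p["camera_matrix"].tolist(),p["distortion"],p["view"].tolist())
    for t in ("filter_base","cartridge_mid","cartridge_grip","latch_peg","cup_mid","jar_mid","well_rim","well_seat"):
        print(t,[(np.round(d["uv"],1).tolist(),round(d["confidence"],2)) for d in landmark_of(p,t)])
E
```

```text
pics
{'time_s': 0.0, 'q': array([-1.42929619e+00,  1.81561407e-01,  1.60799643e+00,  4.93065443e-06,
        1.35378523e+00, -2.06304585e-01]), 'dq': array([ 0.0008865 , -0.00153621, -0.00136861, -0.00090449,  0.00049678,
       -0.00058304]), 'joint_efforts': array([ 4.49406298e-04, -4.44866323e+01, -3.51337981e+01, -1.34510869e-04,
        9.41658363e-03,  2.47560104e-05]), 'eef_pos': array([ 0.19595913, -0.54031612,  0.40377802]), 'eef_rot': array([-8.74668754e-04,  9.84916769e-01,  1.73026566e-01,  3.07594399e-05]), 'wrist_force': array([-0.0136479 ,  0.36263191, -1.52929836]), 'torque': array([0.03562014, 0.03686797, 0.0492652 ]), 'opening': 0.9980345504470614} 0.1547
top [[428.1111768454931, 0.0, 259.79694066353795], [0.0, 428.1111768454931, 192.1000906620056], [0.0, 0.0, 1.0]] [-0.14172046  0.          0.          0.          0.        ] [[0.026790233801331876, -0.9993472695228464, -0.024234650195564165, -0.10013386872208506], [0.9983960954492791, 0.025539431910619248, 0.05052696319112088, -0.5368882688071672], [-0.04987504350378074, -0.02554940928699179, 0.9984286192415471, -
[... 755 characters left out ...]
08477346, 0.016352774426332692, 0.4598250273724058], [0.21351792047119247, -0.5685820656903586, 0.7944334661964727, -0.21496210968890742], [-0.25398050245829135, 0.7529182225284595, 0.6071310027956232, -1.2132793188254598], [0.0, 0.0, 0.0, 1.0]]
filter_base [([214.0, 235.0], 0.96), ([285.4, 239.4], 0.69)]
cartridge_mid [([211.0, 187.4], 0.89), ([300.1, 193.6], 0.85), ([256.2, 179.2], 0.7)]
cartridge_grip [([255.3, 170.7], 0.92), ([303.0, 187.6], 0.83), ([210.3, 180.8], 0.77)]
latch_peg [([208.8, 234.2], 0.67), ([300.8, 229.5], 0.47)]
cup_mid []
jar_mid [([304.6, 153.4], 0.53)]
well_rim [([213.3, 220.8], 0.89), ([285.9, 222.4], 0.78)]
well_seat [([214.4, 226.0], 0.96), ([287.8, 225.0], 0.95)]
```

```bash
python3 - <<'E'
import cv2
a=cv2.imread("pics/top0.png")[120:310,130:400];cv2.imwrite("pics/top0c.png",cv2.resize(a,None,fx=2.9,fy=2.9,interpolation=cv2.INTER_CUBIC))
a=cv2.imread("pics/side0.png")[110:290,150:370];cv2.imwrite("pics/side0c.png",cv2.resize(a,None,fx=3.2,fy=3.2,interpolation=cv2.INTER_CUBIC))
E
```

```text
(no output)
```

View pics/top0.png

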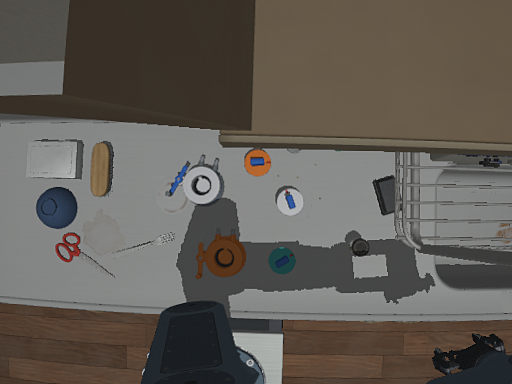

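View pics/top0c.png

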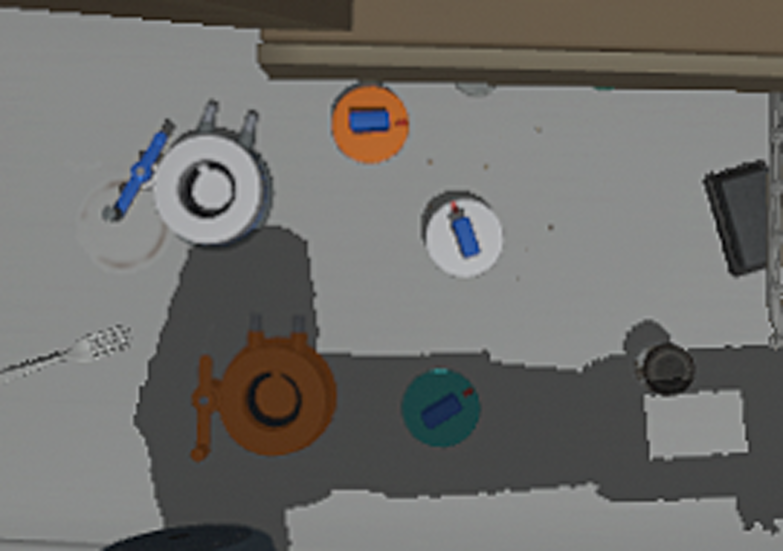

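View pics/side0c.png

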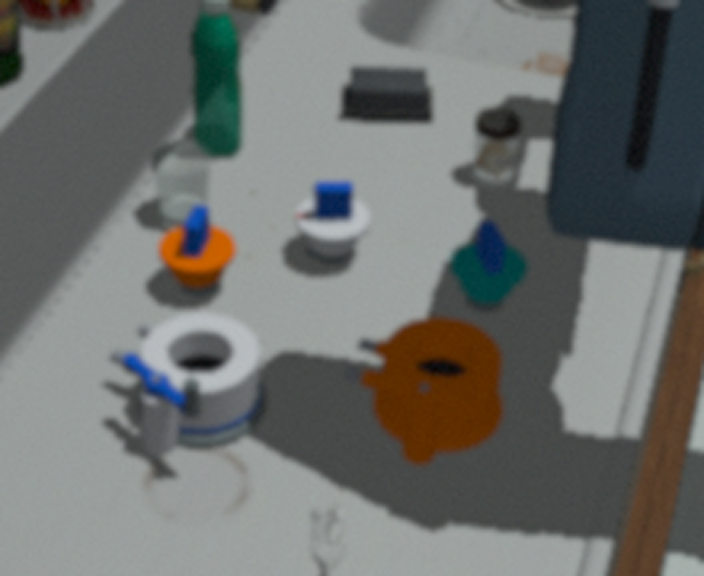

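Candidates for the cartridge in the top picture: orange (257,161), white (290,201) and turquoise (282,261). I choose white. Candidates for the base: white (202,186) and orange (224,257). I choose white, which has the blue latch. The crop confirms the white cartridge, with a blue bar and a red mark pointing up and slightly left. The glass is at about (294,148), under the cabinet edge, and the jar is at (360,247).

```bash
cat > h.py <<'E'
import cv2,numpy as np
from scipy.optimize import least_squares
def ray(p,uv):
    K=p["camera_matrix"];d=np.array(p["distortion"],float)
    n=cv2.undistortPoints(np.array([[uv]],float),K,d)[0,0]
    V=p["view"];R=V[:3,:3];t=V[:3,3]
    c=-R.T@t; v=R.T@np.array([n[0],-n[1],-1.0]); return c,v/np.linalg.norm(v)
def atz(p,uv,z):
    c,v=ray(p,uv); return c+v*(z-c[2])/v[2]
def proj(p,X):
    V=p["view"];x=V[:3,:3]@np.asarray(X,float)+V[:3,3]
    a,b=x[0]/-x[2],-x[1]/-x[2]
    r=cv2.projectPoints(np.array([[a,b,1.0]]),np.zeros(3),np.zeros(3),p["camera_matrix"],np.array(p["distortion"],float))[0]
    return r.ravel()
def tri(pa,ua,pb,ub):
    A=[];B=[]
    for p,u in((pa,ua),(pb,ub)):
        c,v=ray(p,u);M=np.eye(3)-np.outer(v,v);A.append(M);B.append(M@c)
    x=np.linalg.solve(A[0]+A[1],B[0]+B[1]);return x
def save(p,n,box=None,f=1):
    a=cv2.cvtColor(p["color"],cv2.COLOR_RGB2BGR)
    if box: x0,y0,x1,y1=box;a=a[y0:y1,x0:x1]
    cv2.imwrite("pics/"+n,cv2.resize(a,None,fx=f,fy=f,interpolation=cv2.INTER_CUBIC))
E
python3 - <<'E'
from bench import cams,landmark_of
from h import *
T=cams.camera("top");S=cams.camera("side")
def show(n,a,b,z):
    print(n,"tri",tri(T,a,S,b).round(4),"top@z",atz(T,a,z).round(4),"side@z",atz(S,b,z).round(4))
show("rim",(204.4,184.2),(213.3,220.8),.06)
show("base",(200.1,186.2),(214,235),0)
show("mid",(291.8,197.5),(256.2,179.2),.041)
show("grip",(291.4,200.5),(255.3,170.7),.064)
show("peg",(164.3+5,195),(208.8,234.2),.092)
show("jar",(359.9,247.2),(304.6,153.4),.035)
show("cup",(297.4,144.5),(207,168),.035)
show("cabedge",(219,146),(206,168),.5)
# blue masks
for n,p in(("T",T),("S",S)):
    h=cv2.cvtColor(p["color"],cv2.COLOR_RGB2HSV)
    m=((h[...,0]>105)&(h[...,0]<130)&(h[...,1]>150)&(h[...,2]>60)).astype(np.uint8)
    k,l,s,c=cv2.connectedComponentsWithStats(m)
    for i in range(1,k):
        if s[i,4]>8: print(n,s[i],c[i].round(1))
    r=((h[...,0]<8)|(h[...,0]>172))&(h[...,1]>120)&(h[...,2]>80)
    k,l,s,c=cv2.connectedComponentsWithStats(r.astype(np.uint8))
    for i in range(1,k):
        if s[i,4]>1 and 240<c[i][0]<310 and c[i][1]<280: print(n,"red",s[i],c[i].round(1))
save(T,"t1.png",(150,140,310,220),5)
save(S,"s1.png",(180,150,290,270),5)
E
```

```text
rim tri [0.5534 0.0618 0.045 ] top@z [0.5541 0.0601 0.06  ] side@z [0.545  0.0769 0.06  ]
base tri [0.5478 0.0785 0.0094] top@z [0.5522 0.0814 0.    ] side@z [0.5477 0.0686 0.    ]
mid tri [ 0.5167 -0.1758  0.0299] top@z [ 0.5256 -0.1727  0.041 ] side@z [ 0.503  -0.1639  0.041 ]
grip tri [ 0.5132 -0.1716  0.0653] top@z [ 0.5169 -0.1707  0.064 ] side@z [ 0.5101 -0.1743  0.064 ]
peg tri [0.5246 0.1491 0.0814] top@z [0.5219 0.1457 0.092 ] side@z [0.5224 0.1599 0.092 ]
jar tri [ 0.3978 -0.3584  0.0392] top@z [ 0.397  -0.3594  0.035 ] side@z [ 0.3994 -0.3645  0.035 ]
cup tri [ 0.6727 -0.1851  0.026 ] top@z [ 0.6698 -0.185   0.035 ] side@z [ 0.6691 -0.1732  0.035 ]
cabedge tri [0.6175 0.0038 0.1705] top@z [ 0.588  -0.0304  0.5   ] side@z [0.4029 0.4278 0.5   ]
T [251 158  13   7  77] [257.1 161.4]
T [170 166  17  27 114] [178.3 178.7]
T [286 195   9  13  70] [290.  201.1]
T [276 256  13  12  82] [281.9 261.3]
T red [264 159   1   2   2] [264.  159.5]
T red [267 161   3   2   4] [268.2 161.8]
T red [286 190   1   2   2] [286.  190.5]
S [261   9   9   9  16] [264.2  13.4]
S [249 168  10   9  82] [253.8 171.9]
S [208 175   6  14  62] [210.8 181.1]
S [299 180   9  15  77] [302.9 186.4]
S [189 221  19  16  77] [198.1 229.2]
```

View pics/t1.png

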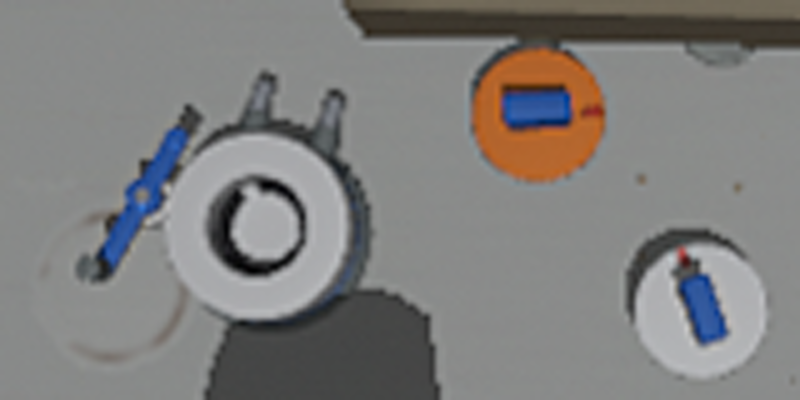

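View pics/s1.png

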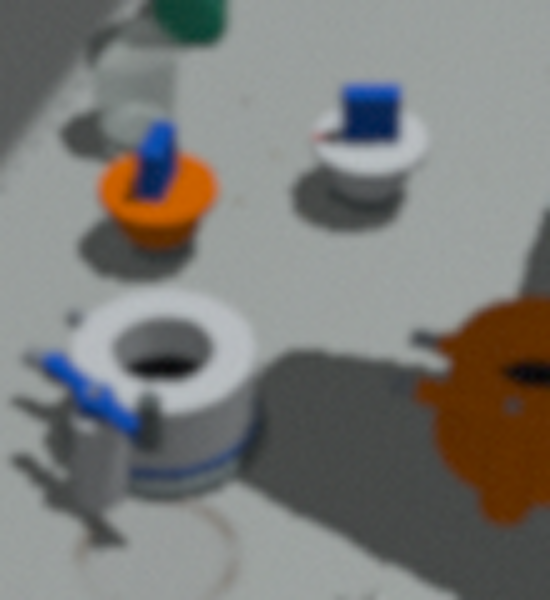

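```bash
python3 - <<'E'
from bench import cams
from h import *
T=cams.camera("top");S=cams.camera("side")
def disc(p,box,thr,n,op='>'):
    a=cv2.cvtColor(p["color"],cv2.COLOR_RGB2HSV);x0,y0,x1,y1=box
    a=cv2.resize(a[y0:y1,x0:x1],None,fx=8,fy=8,interpolation=cv2.INTER_LINEAR)
    m=((a[...,2]>thr)&(a[...,1]<60)).astype(np.uint8)
    k,l,s,c=cv2.connectedComponentsWithStats(m)
    i=1+np.argmax(s[1:,4]);mm=(l==i).astype(np.uint8)
    cs,_=cv2.findContours(mm,cv2.RETR_EXTERNAL,cv2.CHAIN_APPROX_NONE)
    ct=max(cs,key=len);hull=cv2.convexHull(ct)
    e=cv2.fitEllipse(hull);cv2.imwrite(f"pics/{n}.png",mm*255)
    c=((np.array(e[0])+.5)/8-.5+[x0,y0]);print(n,"c",c.round(2),"axes",np.round(np.array(e[1])/8,2));return c
cb=disc(T,(175,160,230,210),172,"mb")
cc=disc(T,(270,182,310,220),172,"mc")
print("V bg",cv2.cvtColor(T["color"],cv2.COLOR_RGB2HSV)[180,240:250,2], cv2.cvtColor(T["color"],cv2.COLOR_RGB2HSV)[172:176,200,2])
b=atz(T,cb,.06);c=atz(T,cc,.046);print(b,c)
# sides: size check
print("px dia rim expected",np.linalg.norm(proj(T,b+[.05,0,0])-proj(T,b-[.05,0,0])),np.linalg.norm(proj(T,c+[.036,0,0])-proj(T,c-[.036,0,0])))
pv=atz(T,(178.3,178.5),.074);pg=atz(T,(168,193.5),.102);tip=atz(T,(189,163.6),.071);st1=atz(T,(203.3,155),.03);st2=atz(T,(216.8,158.5),.03)
print("pivot",pv,"peg",pg,"tip",tip,st1,st2)
ang=lambda v:np.degrees(np.arctan2(v[1],v[0]))
print("base yaw from pivot",ang((pv-b)[:2])-90,np.linalg.norm((pv-b)[:2]),"stubs",ang(((st1+st2)/2-b)[:2]),"arm",ang((tip-pv)[:2]),"peg->piv",ang((pv-pg)[:2]),np.linalg.norm((pv-pg)[:2]))
gr=atz(T,(290,201.1),.082);rd=atz(T,(286.3,190.7),.046)
print("grip",gr,"red",rd,ang((rd-c)[:2]))
# slot
sl=atz(T,(199.6,177.4),.032);cs=atz(T,(203.2,185.4),.032);print("slot dir",ang((sl-cs)[:2]),ang((sl-b)[:2]),cs)
save(T,"well.png",(185,170,220,202),16)
E
```

```text
mb c [202.47 185.36] axes [31.23 36.46]
mc c [289.83 201.76] axes [25.37 25.64]
V bg [139 140 139 139 139 139 140 138 138 138] [173 178 161  86]
[0.55094343 0.06511242 0.06      ] [ 0.51397116 -0.16745012  0.046     ]
px dia rim expected 37.662293453183004 27.063517140446066
pivot [0.56656064 0.12763649 0.074     ] peg [0.52523696 0.14688333 0.102     ] tip [0.60686256 0.1012067  0.071     ] [0.63596759 0.07060428 0.03      ] [0.6271211  0.03316599 0.03      ]
base yaw from pivot -14.024341945308507 0.06444498387838789 stubs -9.319645475545261 arm -33.256654141832925 peg->piv -24.974134955504002 0.045586054356785005
grip [ 0.51463846 -0.16622364  0.082     ] red [ 0.54318209 -0.15736546  0.046     ] 19.04651800506747
slot dir 26.244737774644694 29.459354410104417 [0.55262277 0.06760833 0.032     ]
```

View pics/well.png

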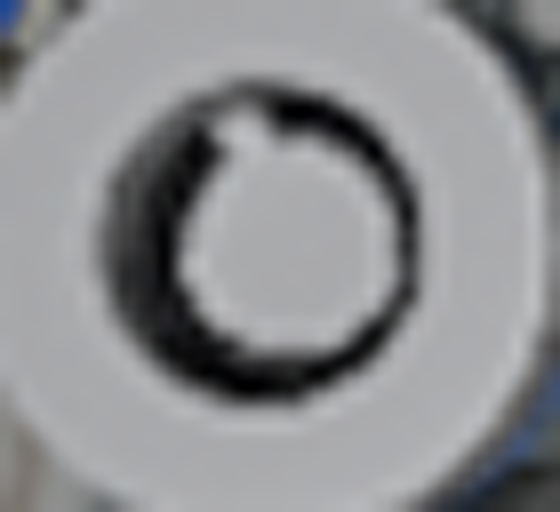

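```bash
python3 - <<'E'
import cv2,numpy as np
a=cv2.imread("pics/mb.png");b=cv2.imread("pics/mc.png");b=cv2.copyMakeBorder(b,0,a.shape[0]-b.shape[0],4,0,cv2.BORDER_CONSTANT,value=(0,0,255))
cv2.imwrite("pics/mm.png",np.hstack([a,b]))
E
```

```text
(no output)
```

View pics/mm.png

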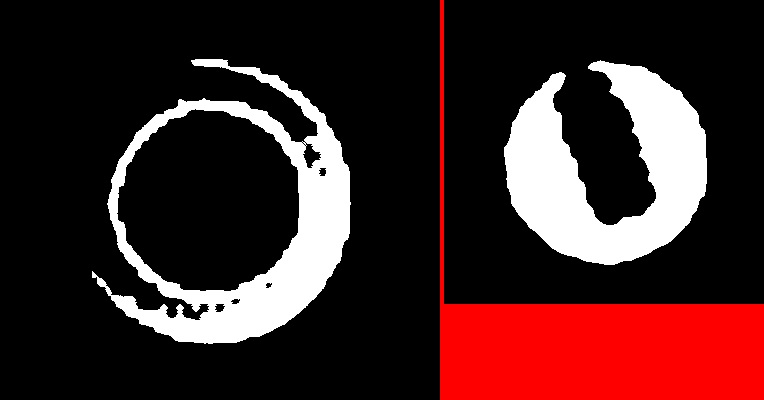

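```bash
python3 - <<'E'
from bench import cams
from h import *
T=cams.camera("top");S=cams.camera("side")
def comp(p,box,f,fn):
    a=p["color"];x0,y0,x1,y1=box
    a=cv2.resize(a[y0:y1,x0:x1],None,fx=f,fy=f,interpolation=cv2.INTER_CUBIC)
    h=cv2.cvtColor(a,cv2.COLOR_RGB2HSV);m=fn(h).astype(np.uint8);k,l,s,c=cv2.connectedComponentsWithStats(m)
    return [((l==i).astype(np.uint8),s[i]) for i in np.argsort(-s[1:,4])[:3]+1]
def ell(mm,box,f,hull=True):
    ct=max(cv2.findContours(mm,cv2.RETR_EXTERNAL,cv2.CHAIN_APPROX_NONE)[0],key=len)
    e=cv2.fitEllipse(cv2.convexHull(ct) if hull else ct)
    return (np.array(e[0])+.5)/f-.5+box[:2],np.array(e[1])/f
B=(175,160,230,210);f=8
mm=comp(T,B,f,lambda h:(h[...,2]>157)&(h[...,1]<50))[0][0]
cv2.imwrite("pics/mb2.png",mm*255)
# circle fit to outer contour by projecting to plane and robust LSQ with known radius
def circ(p,ct,box,f,z,r):
    uv=(ct.reshape(-1,2)+.5)/f-.5+np.array(box[:2]); X=np.array([atz(p,u,z)[:2] for u in uv[::3]])
    g=lambda q:np.hypot(X[:,0]-q[0],X[:,1]-q[1])-q[2]
    o=least_squares(g,[*X.mean(0),r],loss='cauchy',f_scale=.001);return o.x
ct=max(cv2.findContours(mm,cv2.RETR_EXTERNAL,cv2.CHAIN_APPROX_NONE)[0],key=len)
print("rim",circ(T,ct,B,f,.06,.05))
# bore: dark-inclusive hole: contour of hole
cs,hi=cv2.findContours(mm,cv2.RETR_CCOMP,cv2.CHAIN_APPROX_NONE)
hs=[c for c,h in zip(cs,hi[0]) if h[3]>=0];h=max(hs,key=cv2.contourArea);print("bore",circ(T,h,B,f,.06,.027),len(hs))
C=(270,182,310,220);mm=comp(T,C,f,lambda h:(h[...,2]>157)&(h[...,1]<50))[0][0]
ct=max(cv2.findContours(mm,cv2.RETR_EXTERNAL,cv2.CHAIN_APPROX_NONE)[0],key=len);print("flange",circ(T,cv2.convexHull(ct),C,f,.046,.036))
bl=comp(T,C,f,lambda h:(h[...,0]>105)&(h[...,0]<130)&(h[...,1]>120))[0][0]
r=cv2.minAreaRect(cv2.findNonZero(bl));print(r)
bx=(cv2.boxPoints(r)+.5)/f-.5+np.array(C[:2]);X=np.array([atz(T,u,.082)[:2] for u in bx]);print("bar",X.round(4).tolist(),X.mean(0))
for i in range(4):
    d=X[(i+1)%4]-X[i];print(np.linalg.norm(d).round(4),np.degrees(np.arctan2(d[1],d[0])).round(1))
# side: flange & rim
Sb=(190,200,240,240);mm=comp(S,Sb,f,lambda h:(h[...,2]>165)&(h[...,1]<50))[0];print(mm[1]);cv2.imwrite("pics/sb.png",mm[0]*255)
a=cv2.cvtColor(S["color"],cv2.COLOR_RGB2HSV)[...,2];print(a[208:238:2,200],a[215,225:240])
E
```

```text
rim [0.55231649 0.06982272 0.04825368]
bore [0.5524274  0.06966101 0.02843305] 1
flange [ 0.51368992 -0.16761815  0.03521723]
((164.26376342773438, 156.55076599121094), (107.97113800048828, 49.07779312133789), 70.75047302246094)
bar [[0.528, -0.153], [0.5336, -0.1678], [0.5011, -0.18], [0.4955, -0.1652]] [ 0.51457448 -0.16647108]
0.0158 -69.3
0.0347 -159.4
0.0158 110.7
0.0347 20.6
[   30    57   305   200 28103]
[157 166 187 191 192 190 189 192 192 179 161 164 127  89  91] [192 191 192 189 180 168 160 162 159 160 161 159 160 159 162]
```

View pics/mb2.png

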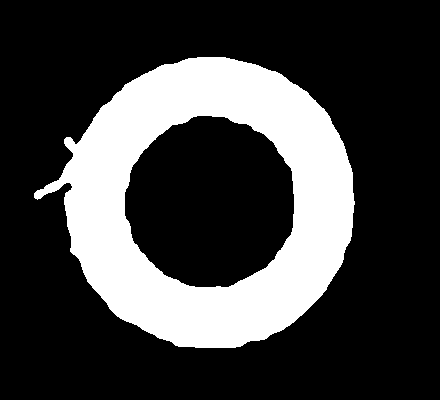

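View pics/sb.png

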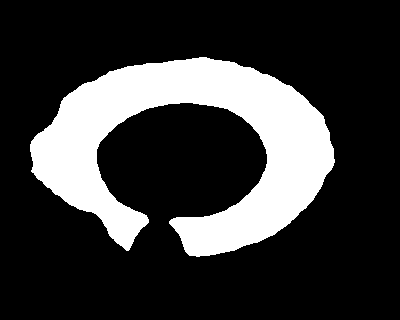

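View pics/side0.png

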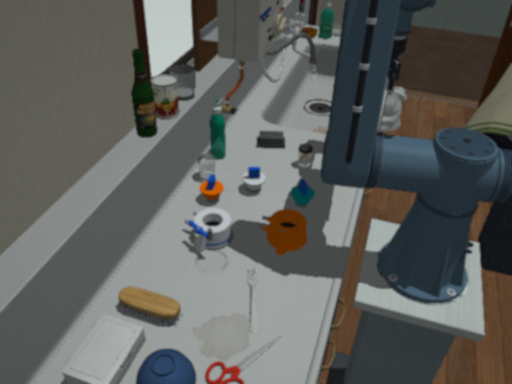

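```bash
python3 - <<'E'
from bench import cams,ctrl
from h import *
from scipy.spatial.transform import Rotation as R
T=cams.camera("top")
o=ctrl.get_obs();w,x,y,z=o["eef_rot"];M=R.from_quat([x,y,z,w]).as_matrix();print(M.round(4))
for uv in ((219,146),(219,137),(395,152),(0,122)):
    print(uv,[atz(T,uv,h)[:2].round(3).tolist() for h in(.3,.4,.5,.6)])
for z in (.019,.032):
    c=proj(T,[.5524,.0697,z]);s=proj(T,[.5524+.024,.0697,z]);print(z,c,s)
    p=atz(T,(199.7,177.3),z)[:2]-[.5524,.0697];print(np.linalg.norm(p),np.degrees(np.arctan2(p[1],p[0])))
def d(t):return (M.T@(np.array(t)-o["eef_pos"])).round(4)
for nm,t in (("above",[.5142,-.167,.40]),("grasp",[.5142,-.167,.064+.004+.1547])): print(nm,d(t))
E
```

```text
[[ 9.401e-01  3.408e-01 -1.000e-04]
 [ 3.408e-01 -9.401e-01  0.000e+00]
 [-0.000e+00 -0.000e+00 -1.000e+00]]
(219, 146) [[0.619, -0.005], [0.604, -0.018], [0.588, -0.03], [0.572, -0.043]]
(219, 137) [[0.638, -0.005], [0.621, -0.017], [0.603, -0.03], [0.585, -0.042]]
(395, 152) [[0.616, -0.375], [0.601, -0.346], [0.586, -0.316], [0.57, -0.287]]
(0, 122) [[0.669, 0.5], [0.648, 0.43], [0.626, 0.361], [0.605, 0.291]]
0.019 [203.17972649 185.77518646] [203.4781295  177.06518797]
0.02536297284185545 24.34534479067114
0.032 [202.43391246 185.46293419] [202.73675419 176.65659124]
0.02355019850173291 20.55329954711546
above [ 0.4265 -0.2428  0.0047]
grasp [ 0.4265 -0.2428  0.182 ]
```

```bash
python3 - <<'E'
from bench import cams,ctrl
from h import *
S=cams.camera("side")
for h,a,b in((.3,(.619,-.005),(.616,-.375)),(.4,(.604,-.018),(.601,-.346)),(.5,(.588,-.03),(.586,-.316)),(.6,(.572,-.043),(.57,-.287)),(.7,(.557,-.055),(.555,-.26)),(.8,(.54,-.067),(.54,-.23))): print(h,proj(S,[*a,h]),proj(S,[*b,h]))
E
```

```text
0.3 [196.33604495 122.37140781] [245.48445515  67.00046427]
0.4 [202.49518145  84.71622576] [247.74094954  39.48530778]
0.5 [209.51945551  43.67694482] [250.16996593   8.59338899]
0.6 [217.46682661  -1.56632341] [253.41928946 -26.50711942]
0.7 [225.65020981 -51.25373274] [256.99473341 -66.71678556]
0.8 [ 235.69658763 -105.90727536] [ 260.69074367 -112.62247377]
```

```bash
python3 -m handwheel '[{"offset":[0.1,-0.057,0.03],"spin":0,"grip":1},{"offset":[0.15,-0.085,0.05],"spin":0,"grip":1},{"offset":[0.2,-0.114,0.07],"spin":0,"grip":0.7},{"offset":[0.25,-0.142,0.07],"spin":0,"grip":0.7},{"offset":[0.3,-0.171,0.07],"spin":0,"grip":0.7},{"offset":[0.35,-0.2,0.07],"spin":0,"grip":0.7},{"offset":[0.4,-0.228,0.07],"spin":0,"grip":0.7},{"offset":[0.426,-0.243,0.08],"spin":0,"grip":0.7},{"offset":[0.426,-0.243,0.08],"spin":0,"grip":0.7},{"offset":[0.426,-0.243,0.08],"spin":0,"grip":0.7}]'
python3 - <<'E'
from bench import cams
from h import *
T=cams.camera("top");S=cams.camera("side")
save(T,"t2.png");save(S,"s2.png")
E
```

```text
time_s: 2.55
eef_pos: [0.5136, -0.1668, 0.3246]
eef_rot: [0.0, 0.985, 0.174, -0.0]
wrist_force: [0.3, -1.2, 0.7]
opening: 0.699
```

View pics/t2.png

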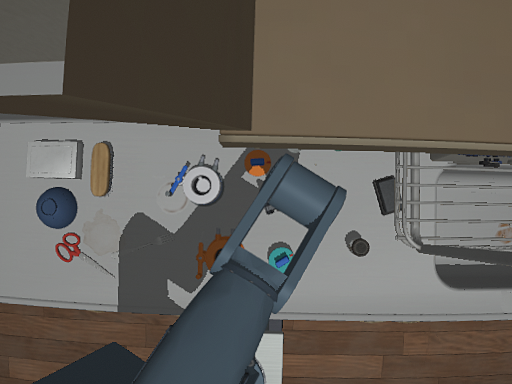

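View pics/s2.png

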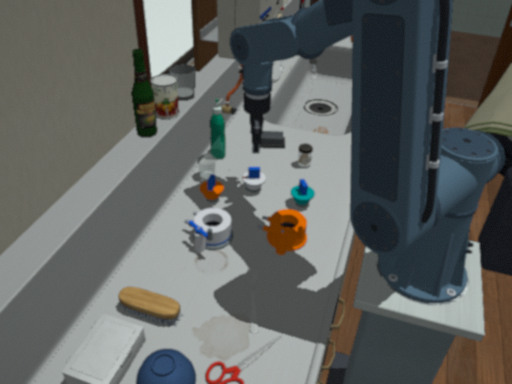

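```bash
python3 -m handwheel '[{"offset":[0,0,0.04],"spin":0.5,"grip":0.7},{"offset":[0,0,0.08],"spin":0.5,"grip":0.7},{"offset":[0,0,0.1],"spin":0.5,"grip":0.7},{"offset":[0,0,0.1],"spin":0.5,"grip":0.7},{"offset":[0,0,0.1],"spin":0.5,"grip":0},{"offset":[0,0,0.1],"spin":0.5,"grip":0},{"offset":[0,0,0.1],"spin":0.5,"grip":0},{"offset":[0,0,0.1],"spin":0.5,"grip":0},{"offset":[0,0,0.1],"spin":0.5,"grip":0},{"offset":[0,0,0.1],"spin":0.5,"grip":0}]'
```

```text
time_s: 3.9
eef_pos: [0.5142, -0.1674, 0.2261]
eef_rot: [0.001, 0.986, 0.169, 0.001]
wrist_force: [-1.8, -2.6, 5.9]
opening: 0.179
```

```bash
python3 -m handwheel '[{"offset":[0,0,-0.03],"spin":0,"grip":0},{"offset":[0,0,-0.07],"spin":0,"grip":0},{"offset":[0,0,-0.1],"spin":0,"grip":0},{"offset":[0,0,-0.1],"spin":0,"grip":0},{"offset":[0,0,-0.1],"spin":0,"grip":0}]'
python3 - <<'E'
from bench import cams,ctrl
from h import *
T=cams.camera("top");S=cams.camera("side")
save(S,"s3.png",(190,80,330,220),4);print(ctrl.get_obs())
E
```

```text
time_s: 4.53
eef_pos: [0.5132, -0.1666, 0.3234]
eef_rot: [-0.001, 0.986, 0.169, -0.001]
wrist_force: [-0.9, -0.2, -2.2]
opening: 0.175
{'time_s': 4.625, 'q': array([-5.34089487e-01,  1.92513448e-01,  1.76958752e+00,  4.42286703e-05,
        1.18288209e+00,  6.97654495e-01]), 'dq': array([ 2.76355857e-05,  3.65550745e-03, -3.35051326e-03, -8.17928596e-04,
        2.92860432e-03, -1.15084344e-03]), 'joint_efforts': array([ 2.86569918e-02, -4.36448693e+01, -3.33831668e+01,  2.55713225e-03,
       -1.13709457e-02, -1.24308249e-04]), 'eef_pos': array([ 0.51301383, -0.16654141,  0.32274087]), 'eef_rot': array([-0.00111236,  0.98566482,  0.16870681, -0.00127937]), 'wrist_force': array([ 0.15651454, -0.12080242, -2.57396184]), 'torque': array([0.01270989, 0.01425473, 0.05142584]), 'opening': 0.17713378938815436}
```

View pics/s3.png

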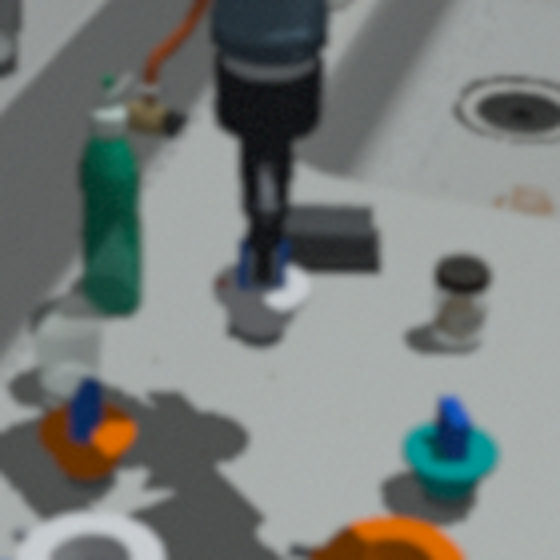

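```bash
python3 -m handwheel '[{"offset":[0.027,-0.048,-0.01],"spin":0,"grip":0},{"offset":[0.054,-0.096,-0.01],"spin":0,"grip":0},{"offset":[0.081,-0.144,-0.01],"spin":0,"grip":0},{"offset":[0.1,-0.18,-0.01],"spin":0,"grip":0},{"offset":[0.1156,-0.2097,-0.01],"spin":0,"grip":0},{"offset":[0.1156,-0.2097,-0.01],"spin":0,"grip":0},{"offset":[0.1156,-0.2097,-0.01],"spin":0,"grip":0}]'
python3 - <<'E'
from bench import cams,ctrl
from h import *
T=cams.camera("top");S=cams.camera("side")
save(S,"s4.png",(150,130,290,270),4);save(T,"t4.png",(120,130,320,290),4);print(ctrl.get_obs()["eef_pos"])
E
```

```text
time_s: 5.5
eef_pos: [0.5526, 0.069, 0.3335]
eef_rot: [-0.0, 0.986, 0.169, -0.001]
wrist_force: [0.4, 0.1, -2.4]
opening: 0.176
[0.55279041 0.06834821 0.33405274]
```

View pics/s4.png

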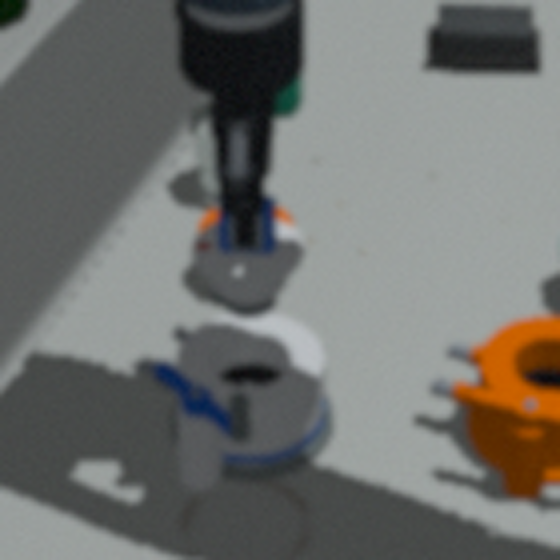

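View pics/t4.png

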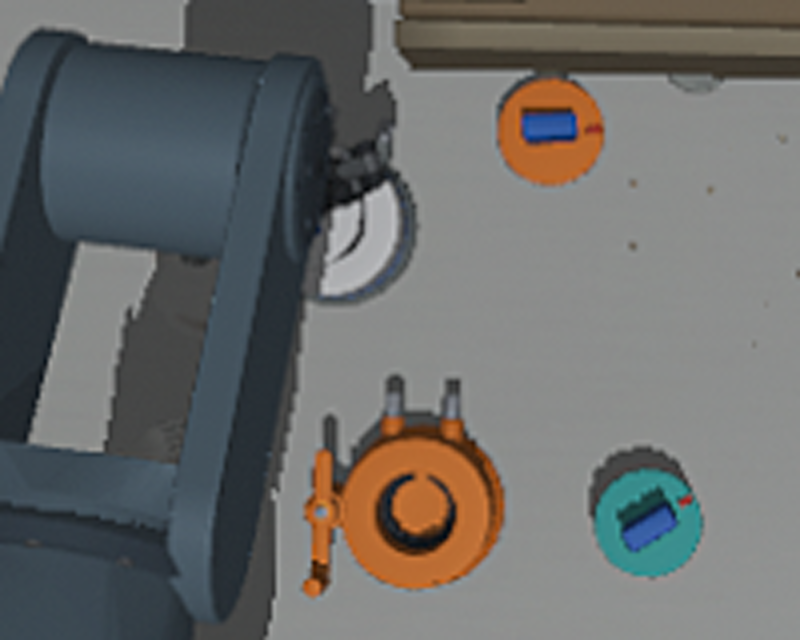

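```bash
cat > ov.py <<'E'
from bench import cams,ctrl
from h import *
import sys
def overlay(name,zoff=.1801,yaw=19.4,b=(.5524,.0697)):
    S=cams.camera("side");o=ctrl.get_obs();e=o["eef_pos"]
    x0,y0,x1,y1=150,130,270,270;f=5.0
    a=cv2.resize(cv2.cvtColor(S["color"],cv2.COLOR_RGB2BGR)[y0:y1,x0:x1],None,fx=f,fy=f,interpolation=cv2.INTER_CUBIC)
    def c(cx,cy,z,r,col):
        P=np.array([proj(S,[cx+r*np.cos(t),cy+r*np.sin(t),z]) for t in np.linspace(0,2*np.pi,60)])
        P=((P-[x0,y0]+.5)*f-.5);cv2.polylines(a,[np.round(P).astype(int)],True,col,1)
    c(b[0],b[1],.06,.05,(0,0,255));c(b[0],b[1],.06,.027,(0,0,255));c(e[0],e[1],e[2]-zoff,.036,(0,255,0));c(e[0],e[1],e[2]-zoff-.006,.036,(0,255,0))
    c(b[0],b[1],.0,.056,(0,0,255))
    cv2.imwrite("pics/"+name,a);print(o["time_s"],e.round(4))
if __name__=="__main__": overlay(sys.argv[1])
E
python3 ov.py o5.png
```

```text
5.65 [0.5529 0.0682 0.3342]
```

View pics/o5.png

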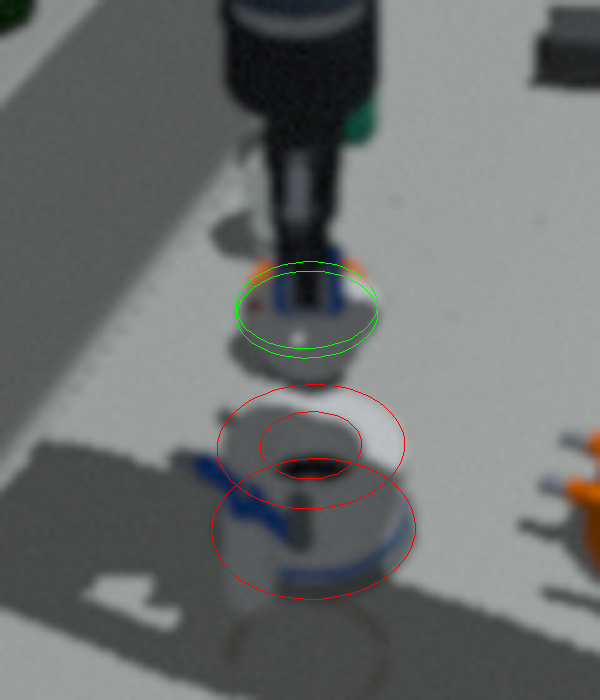

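```bash
python3 -m handwheel '[{"offset":[0,-0.0014,0.03],"spin":0,"grip":0},{"offset":[0,-0.0014,0.05],"spin":0,"grip":0},{"offset":[0,-0.0014,0.06],"spin":0,"grip":0},{"offset":[0,-0.0014,0.068],"spin":0,"grip":0},{"offset":[0,-0.0014,0.068],"spin":0,"grip":0},{"offset":[0,-0.0014,0.068],"spin":0,"grip":0}]'; python3 ov.py o6.png; python3 -c "
from bench import ctrl
o=ctrl.get_obs();print(o['wrist_force'],o['torque'])"
```

```text
time_s: 6.4
eef_pos: [0.5528, 0.0705, 0.2674]
eef_rot: [0.0, 0.986, 0.169, 0.001]
wrist_force: [-0.0, 0.1, -2.2]
opening: 0.175
6.45 [0.5528 0.0706 0.2675]
[ 0.33926168 -0.26707585 -1.52189175] [0.03131126 0.04609247 0.06193053]
```

View pics/o6.png

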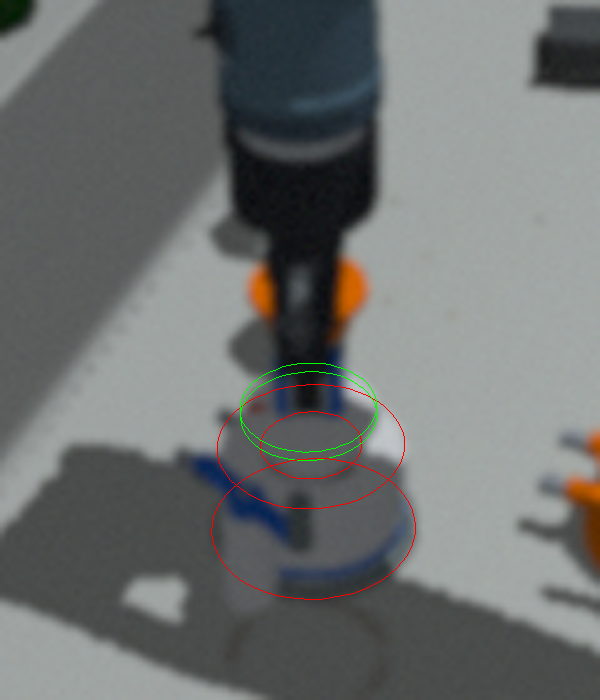

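```bash
python3 -m handwheel '[{"offset":[0,0,0.004],"spin":0,"grip":0},{"offset":[0,0,0.008],"spin":0,"grip":0},{"offset":[0,0,0.01],"spin":0,"grip":0},{"offset":[0,0,0.01],"spin":0,"grip":0}]';  python3 -m handwheel '[{"offset":[0,0,0.001],"spin":0,"grip":0},{"offset":[0,0,0.001],"spin":0,"grip":0}]'
```

```text
time_s: 6.95
eef_pos: [0.5524, 0.0706, 0.2564]
eef_rot: [-0.0, 0.986, 0.169, -0.0]
wrist_force: [-0.3, 0.5, -1.0]
opening: 0.175
time_s: 7.2
eef_pos: [0.5525, 0.0707, 0.2557]
eef_rot: [-0.0, 0.986, 0.169, 0.0]
wrist_force: [0.5, -0.5, -2.5]
opening: 0.177
```

```bash
python3 -m handwheel '[{"offset":[0,0,0.001],"spin":0,"grip":0},{"offset":[0,0,0.002],"spin":0,"grip":0},{"offset":[0,0,0.002],"spin":0,"grip":0}]';  python3 -m handwheel '[{"offset":[0,0,0.001],"spin":0,"grip":0},{"offset":[0,0,0.002],"spin":0,"grip":0},{"offset":[0,0,0.002],"spin":0,"grip":0}]'
```

```text
time_s: 7.58
eef_pos: [0.5524, 0.0706, 0.2536]
eef_rot: [-0.0, 0.986, 0.169, -0.0]
wrist_force: [0.4, 1.5, -1.9]
opening: 0.175
time_s: 7.95
eef_pos: [0.5525, 0.0706, 0.2516]
eef_rot: [-0.0, 0.986, 0.169, -0.0]
wrist_force: [0.0, 1.8, -2.3]
opening: 0.176
```

```bash
python3 -m handwheel '[{"offset":[0,0,0.001],"spin":0,"grip":0},{"offset":[0,0,0.002],"spin":0,"grip":0},{"offset":[0,0,0.003],"spin":0,"grip":0},{"offset":[0,0,0.003],"spin":0,"grip":0}]';  python3 -m handwheel '[{"offset":[0,0,0.001],"spin":0,"grip":0},{"offset":[0,0,0.002],"spin":0,"grip":0},{"offset":[0,0,0.002],"spin":0,"grip":0}]'
```

```text
time_s: 8.45
eef_pos: [0.5524, 0.0706, 0.2485]
eef_rot: [-0.0, 0.986, 0.169, -0.0]
wrist_force: [-0.9, 0.1, -2.4]
opening: 0.179
time_s: 8.82
eef_pos: [0.5524, 0.0706, 0.2466]
eef_rot: [-0.0, 0.986, 0.169, -0.0]
wrist_force: [0.0, 1.3, -1.7]
opening: 0.179
```

```bash
python3 -m handwheel '[{"offset":[0,0,0.001],"spin":0,"grip":0},{"offset":[0,0,0.001],"spin":0,"grip":0}]';  python3 -m handwheel '[{"offset":[0,0,0.001],"spin":0,"grip":0},{"offset":[0,0,0.001],"spin":0,"grip":0}]'; python3 -m handwheel '[{"offset":[0,0,0.001],"spin":0,"grip":0},{"offset":[0,0,0.001],"spin":0,"grip":0}]'; python3 ov.py o7.png
```

```text
time_s: 9.07
eef_pos: [0.5525, 0.0706, 0.2462]
eef_rot: [0.0, 0.986, 0.169, -0.0]
wrist_force: [-2.9, 1.2, 4.1]
opening: 0.175
time_s: 9.32
eef_pos: [0.5525, 0.0707, 0.2461]
eef_rot: [0.0, 0.986, 0.169, -0.0]
wrist_force: [-7.3, 1.8, 12.7]
opening: 0.178
time_s: 9.57
eef_pos: [0.5525, 0.0708, 0.2461]
eef_rot: [0.0, 0.986, 0.169, -0.0]
wrist_force: [-11.5, 1.9, 20.8]
opening: 0.176
9.625 [0.5525 0.0708 0.2461]
```

View pics/o7.png

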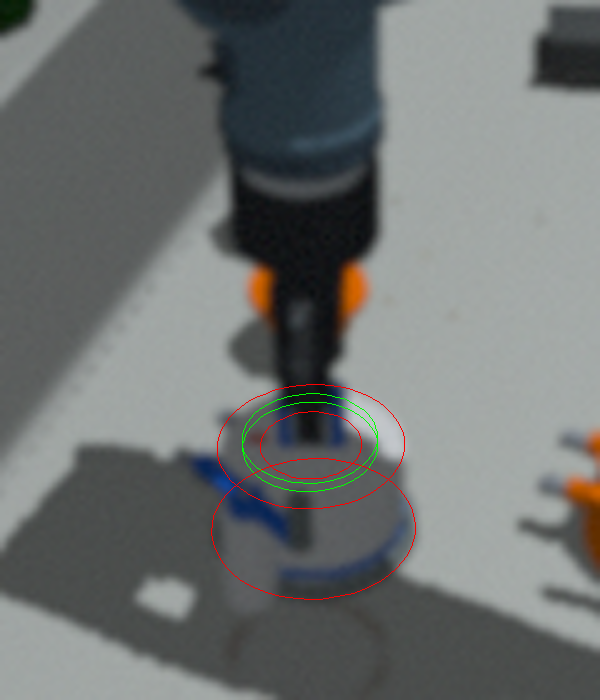

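```bash
python3 -m handwheel '[{"offset":[0,0,-0.002],"spin":0,"grip":0},{"offset":[0,0,-0.003],"spin":0,"grip":0.4},{"offset":[0,0,-0.003],"spin":0,"grip":0.4},{"offset":[0,0,-0.003],"spin":0,"grip":0.4},{"offset":[0,0,-0.003],"spin":0,"grip":0.4},{"offset":[0,0,-0.02],"spin":0,"grip":0.4},{"offset":[0,0,-0.06],"spin":0,"grip":0.4},{"offset":[0,0,-0.1],"spin":0,"grip":0.4},{"offset":[-0.05,0.06,-0.1],"spin":0,"grip":0.4},{"offset":[-0.1,0.12,-0.1],"spin":0,"grip":0.2},{"offset":[-0.1,0.12,-0.1],"spin":0,"grip":0}]'
python3 - <<'E'
from bench import cams,ctrl
from h import *
T=cams.camera("top");S=cams.camera("side")
save(S,"s8.png",(150,150,270,270),5);save(T,"t8.png",(150,140,310,220),5)
E
```

```text
time_s: 11.0
eef_pos: [0.4972, -0.078, 0.3452]
eef_rot: [0.001, 0.986, 0.168, 0.001]
wrist_force: [0.3, -0.4, 0.0]
opening: 0.01
```

View pics/s8.png

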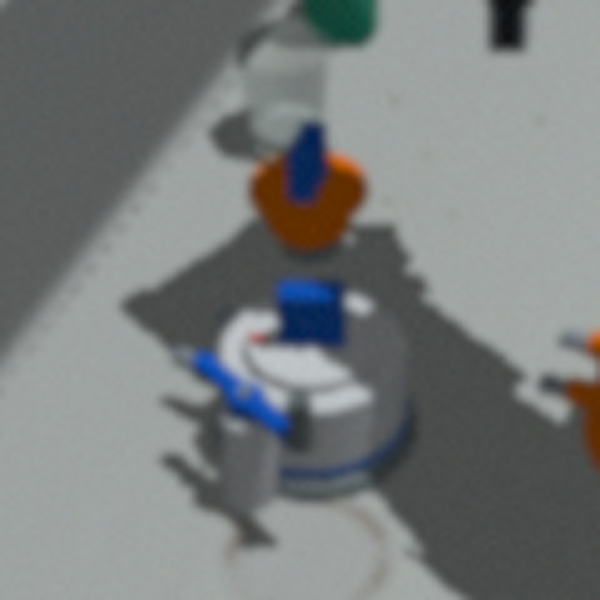

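View pics/t8.png

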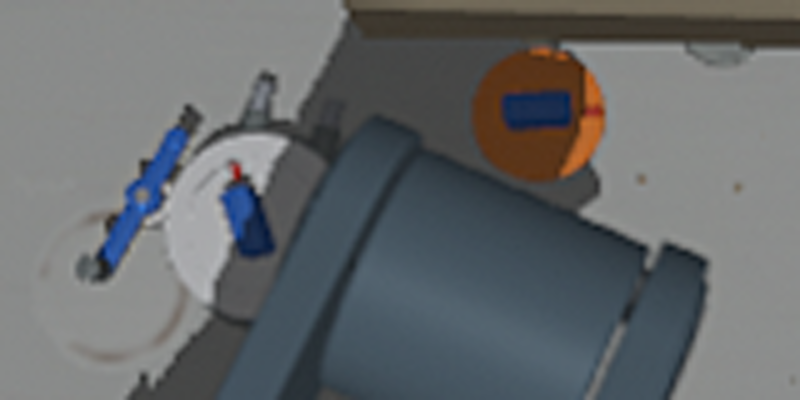

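```bash
python3 -m handwheel '[{"offset":[0.025,-0.05,0],"spin":0,"grip":0.3},{"offset":[0.05,-0.1,0],"spin":0,"grip":0.6},{"offset":[0.075,-0.15,0],"spin":0,"grip":0.6},{"offset":[0.1008,-0.2031,0],"spin":0,"grip":0.6},{"offset":[0.1008,-0.2031,0],"spin":0,"grip":0.6},{"offset":[0.1008,-0.2031,0.02],"spin":0,"grip":0.6},{"offset":[0.1008,-0.2031,0.02],"spin":0,"grip":0.6}]'
python3 - <<'E'
from bench import cams,ctrl
from h import *
S=cams.camera("side")
save(S,"s9.png",(150,130,270,270),5);e=ctrl.get_obs()["eef_pos"];print(e,proj(S,[e[0],e[1],.102]),proj(S,[e[0],e[1],.074]))
E
```

```text
time_s: 11.98
eef_pos: [0.5249, 0.1493, 0.3228]
eef_rot: [-0.0, 0.986, 0.169, -0.001]
wrist_force: [-0.1, 0.0, -0.5]
opening: 0.603
[0.52533079 0.1491026  0.32367951] [209.26285276 228.15750387] [209.56774692 236.38074218]
```

View pics/s9.png

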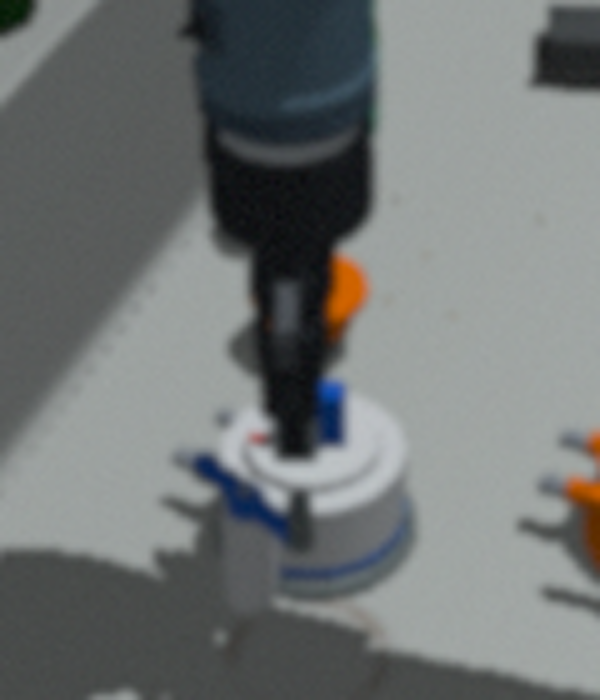

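```bash
python3 -m handwheel '[{"offset":[0,0.002,0.03],"spin":0,"grip":0.5},{"offset":[0,0.002,0.05],"spin":0,"grip":0.5},{"offset":[0,0.002,0.066],"spin":0,"grip":0.5},{"offset":[0,0.002,0.066],"spin":0,"grip":0.4}]'; python3 -m handwheel '[{"offset":[0,0,0],"spin":0,"grip":0},{"offset":[0,0,0],"spin":0,"grip":0},{"offset":[0,0,0],"spin":0,"grip":0},{"offset":[0,0,0],"spin":0,"grip":0}]'
```

```text
time_s: 12.52
eef_pos: [0.526, 0.147, 0.2571]
eef_rot: [-0.0, 0.986, 0.168, -0.001]
wrist_force: [0.2, 0.1, -0.0]
opening: 0.4
time_s: 13.02
eef_pos: [0.5254, 0.1483, 0.2586]
eef_rot: [-0.001, 0.986, 0.169, -0.001]
wrist_force: [-6.6, 4.0, 3.8]
opening: 0.122
```

```bash
python3 - <<'E'
from bench import cams,ctrl
from h import *
S=cams.camera("side");T=cams.camera("top")
save(S,"s10.png",(150,150,270,270),5);o=ctrl.get_obs();print(o["wrist_force"],o["opening"],o["eef_pos"])
E
```

```text
[-6.59791825  3.80782925  4.10372823] 0.12018657318506948 [0.52539943 0.14827708 0.25858149]
```

View pics/s10.png

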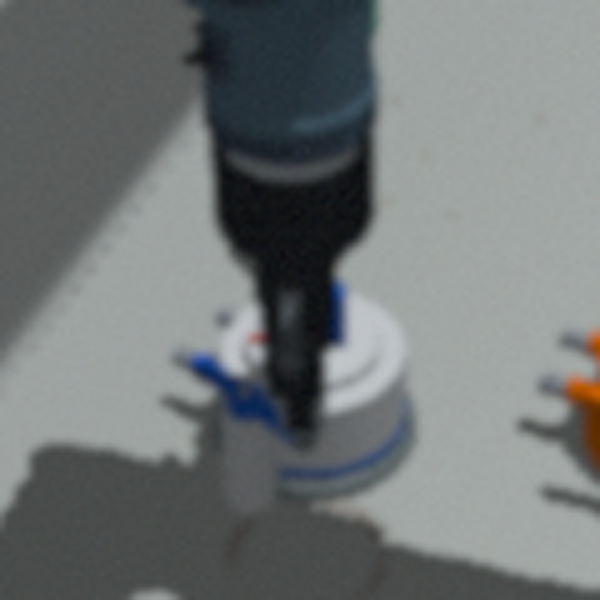

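```bash
python3 - <<'E'
import numpy as np
a=np.radians(19.4);ex=np.array([np.cos(a),np.sin(a)]);ey=np.array([np.sin(a),-np.cos(a)])
u=lambda t:np.array([np.cos(np.radians(t)),np.sin(np.radians(t))])
for t in [148,142,136,130,124,118,112,106,100,94,88,82,78,75]:
    d=.045*(u(t)-u(154));print(t,(d@ex).round(4),(d@ey).round(4))
E
```

```text
148 0.0035 -0.0031
142 0.0074 -0.0059
136 0.0114 -0.0082
130 0.0158 -0.0101
124 0.0203 -0.0115
118 0.0249 -0.0125
112 0.0296 -0.0129
106 0.0343 -0.0129
100 0.0389 -0.0124
94 0.0435 -0.0113
88 0.048 -0.0099
82 0.0523 -0.0079
78 0.055 -0.0064
75 0.057 -0.0051
```

```bash
python3 -m handwheel '[{"offset":[0.0035,-0.0031,0],"spin":0,"grip":0},{"offset":[0.0074,-0.0059,0],"spin":0,"grip":0},{"offset":[0.0114,-0.0082,0],"spin":0,"grip":0},{"offset":[0.0158,-0.0101,0],"spin":0,"grip":0},{"offset":[0.0203,-0.0115,0],"spin":0,"grip":0},{"offset":[0.0249,-0.0125,0],"spin":0,"grip":0},{"offset":[0.0249,-0.0125,0],"spin":0,"grip":0}]'
```

```text
time_s: 14.0
eef_pos: [0.5455, 0.1685, 0.2587]
eef_rot: [-0.001, 0.986, 0.169, 0.0]
wrist_force: [-7.2, 4.3, 1.8]
opening: 0.117
```

```bash
python3 -m handwheel '[{"offset":[0.0047,-0.0004,0],"spin":0,"grip":0},{"offset":[0.0094,-0.0004,0],"spin":0,"grip":0},{"offset":[0.014,0.0001,0],"spin":0,"grip":0},{"offset":[0.0186,0.0012,0],"spin":0,"grip":0},{"offset":[0.0231,0.0026,0],"spin":0,"grip":0},{"offset":[0.0274,0.0046,0],"spin":0,"grip":0},{"offset":[0.0301,0.0061,0],"spin":0,"grip":0},{"offset":[0.0321,0.0074,0],"spin":0,"grip":0},{"offset":[0.0321,0.0074,0],"spin":0,"grip":0}]'
```

```text
time_s: 15.12
eef_pos: [0.5784, 0.1747, 0.2591]
eef_rot: [-0.004, 0.986, 0.169, 0.002]
wrist_force: [6.8, 20.3, -2.0]
opening: 0.118
```

```bash
python3 - <<'E'
from bench import cams,ctrl
from h import *
S=cams.camera("side");T=cams.camera("top")
save(S,"s11.png",(150,150,270,270),5);o=ctrl.get_obs();print(o["wrist_force"],o["opening"],o["eef_pos"])
E
```

```text
[-3.85769075 14.76257032 -0.47402515] 0.11764638464046381 [0.57831161 0.17470171 0.25910191]
```

View pics/s11.png

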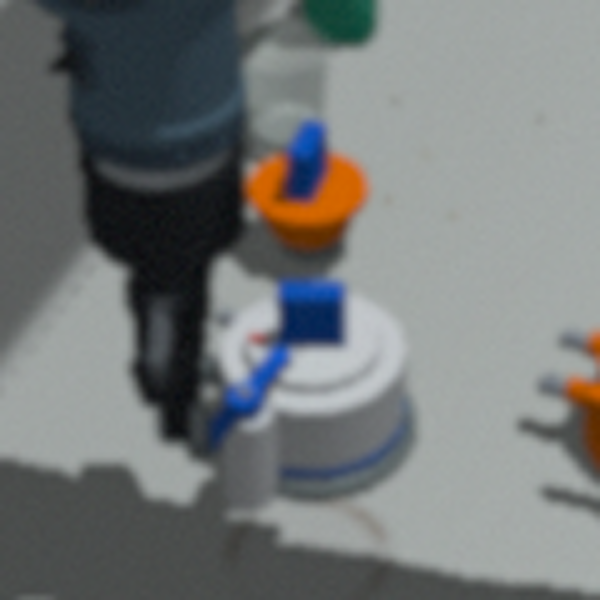

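```bash
python3 - <<'E'
from bench import cams
from h import *
S=cams.camera("side");T=cams.camera("top")
for t in (0.9,1.1,1.2,1.3,1.4,1.5,1.6):
    a=np.radians(-13.8)-t
    tip=proj(S,[.5667+.035*np.cos(a),.128+.035*np.sin(a),.074]);pg=proj(S,[.5667-.045*np.cos(a),.128-.045*np.sin(a),.102])
    print(t,((tip-[150,150]+.5)*5).round(0),((pg-[150,150]+.5)*5).round(0))
print((proj(S,[.5667,.128,.074])-[150,150]+.5)*5)
save(T,"t11.png",(150,140,310,220),5)
E
```

```text
0.9 [241. 343.] [241. 408.]
1.1 [254. 344.] [223. 408.]
1.2 [260. 344.] [214. 407.]
1.3 [267. 346.] [205. 405.]
1.4 [273. 347.] [197. 403.]
1.5 [279. 349.] [189. 400.]
1.6 [284. 352.] [182. 396.]
[241.6650119  388.32681811]
```

View pics/t11.png

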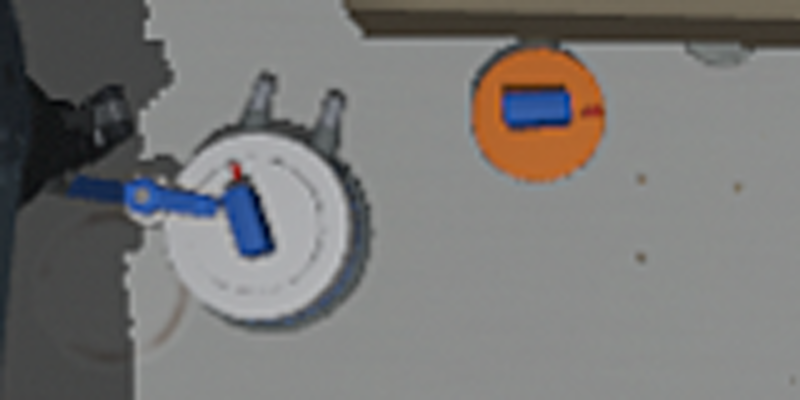

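```bash
python3 -m handwheel '[{"offset":[0,0.0015,0],"spin":0,"grip":0.1},{"offset":[0,0.0015,0],"spin":0,"grip":0.25},{"offset":[0,0.0015,0],"spin":0,"grip":0.25},{"offset":[0,0.0015,0],"spin":0,"grip":0.25},{"offset":[0,0.0015,-0.02],"spin":0,"grip":0.25},{"offset":[0,0.0015,-0.06],"spin":0,"grip":0.25},{"offset":[0,0.0015,-0.09],"spin":0,"grip":0.25},{"offset":[-0.05,0,-0.09],"spin":0,"grip":0.25},{"offset":[-0.11,0,-0.09],"spin":0,"grip":0.25},{"offset":[-0.17,0,-0.09],"spin":0,"grip":0.25},{"offset":[-0.2,0,-0.09],"spin":0,"grip":0.25},{"offset":[-0.2,0,-0.09],"spin":0,"grip":0.25},{"offset":[-0.2,0,-0.09],"spin":0,"grip":0.25}]'
python3 - <<'E'
from bench import cams
from h import *
S=cams.camera("side");T=cams.camera("top")
save(T,"t12.png",(150,140,310,220),5);save(S,"s12.png",(150,130,330,270),4)
E
```

```text
time_s: 16.95
eef_pos: [0.3907, 0.1044, 0.3491]
eef_rot: [0.0, 0.986, 0.168, 0.002]
wrist_force: [0.3, 0.2, 0.2]
opening: 0.253
```

View pics/t12.png

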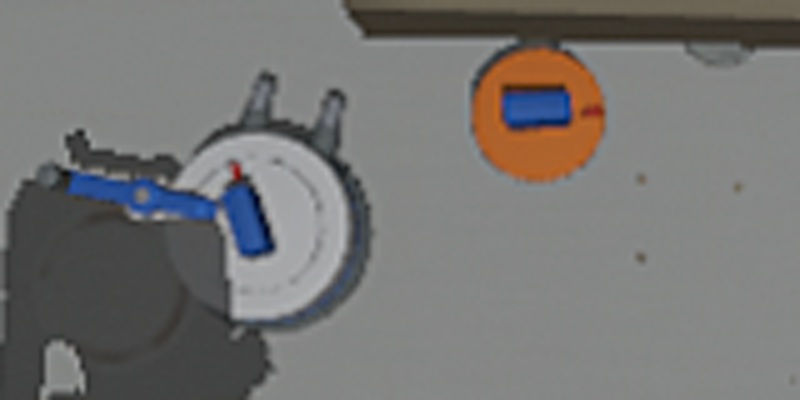

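View pics/s12.png

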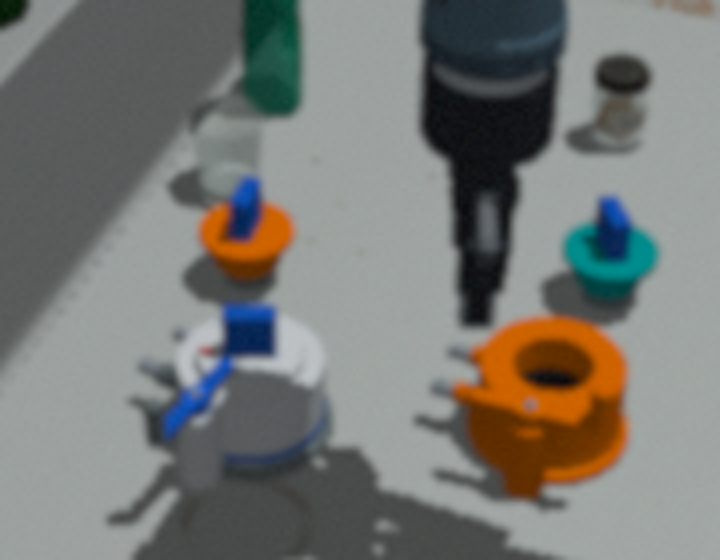

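```bash
python3 - <<'E'
from bench import cams
from h import *
T=cams.camera("top")
pv=atz(T,(178.3,178.5),.074);tip=atz(T,(193,181.3),.074);pg=atz(T,(159.9,174.6),.102)
for a,b in((pv,tip),(pg,pv)):
    d=(b-a)[:2];print(-13.8-np.degrees(np.arctan2(d[1],d[0])),np.linalg.norm(d))
from bench import ctrl;print(ctrl.get_obs()["wrist_force"])
E
```

```text
85.50572777548896 0.03989822169634235
85.31450734144279 0.04294359605956034
[ 0.30729175  0.06319474 -0.16160339]
```

```bash
python3 -c "
from bench import ctrl
print(ctrl.hand_in())"
```

```text
the job is handed in; nothing more can be done
None
```

The white cartridge is fully home in the white base and the blue latch is closed over its flange. I handed the job in at about 17 s; no verdict is reported.

- **Cartridge:** The slot showed in the top picture at about 20–24° (world yaw), almost in line with the cartridge's key. So it dropped straight in without the back-and-forth turning. It bottomed at TCP z 0.2461 m, exactly the predicted home height. The wrist force there reached about 21 N up and 12 N sideways, above the 3–8 N you advised but under the 50 N limit. That was because I pressed one or two steps more than needed.
- **Latch:** I pinched the peg and led it round the pivot. The last picture puts the latch at about 1.49 rad. My estimate of the base's heading could be off by about 3°, which still leaves it beyond 1.3 rad.
- **Other checks:** The last pictures show the flange flat on the rim. The glass and jar look upright and where they were. The gripper is clear of everything, with the wrist force near zero.
- **Disagreement:** The side and top cameras differed by about 1.5 mm on where the base is. I used the top camera, and it caused no trouble.

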